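Cap the filter bowl and present it to the inspection camera

TASK

The open filter bowl stands in its nest: set its loose cap on the rim so that it sits fully home and level, and let go of it. Then take the capped bowl by its sides, lift it out of the nest and hold it up to the inspection camera, upright and with the cap still seated, its side outlet pointing straight at the lens and the mouth of the outlet on the lens axis, 120 mm in front of the glass. Finish there holding the bowl still in the air (do not put it down), without touching the camera or its stand and without disturbing the link arm, the steel dish or the roll of tape.

Things in the scene. Friction and masses are not known exactly. Their poses are not given: they have to be found in the camera images.
- nest: Fixed dark steel locating cup on the bench, 84 mm across and 14 mm tall, with a round recess 59 mm across whose floor is 6 mm above the bench. Origin: centre of its underside, z up.
- filter_bowl: Loose round aluminium bowl, open at the top, upright in the nest (1.5 mm of play): 56 mm outside diameter, 62 mm tall, bore 45 mm, 0.18 to 0.35 kg. Origin: centre of its underside; z up; x points out through the side outlet, a stub 14 mm in diameter, centre line 40 mm above the underside, mouth 40 mm from the bowl's axis. Smooth side, can be gripped across, square to the outlet.
- bowl_rim (a point): Centre of the bowl's open top, in the plane of the rim, 62 mm above its underside. Axes as the bowl's.
- outlet (a point): Centre of the mouth of the bowl's side outlet, 40 mm out from the bowl's axis and 40 mm above its underside. Axes as the bowl's: x points out of the outlet.
- cap: Loose aluminium cap, 0.06 kg, lying knob up on the bench. Flange 51 mm across, 4 mm thick; under it a tapered spigot 7 mm deep (41 narrowing to 33 mm), 2 mm of play all round in the bowl's bore; on top a knob 16 mm in diameter, 4 to 20 mm above the origin. Origin: centre of the flange's underside (seating face), 7 mm above the bench at the start, in the rim's plane when seated; z up.
- camera_stand: Fixed inspection camera stand: base plate 90 mm square, 12 mm thick, with an upright post 16 mm in diameter, 267 mm tall in its middle; a small grey camera head (34 mm wide and tall) is clamped on the post and looks level along the stand's -x, its lens glass 60 mm in front of the post's axis. Origin: centre of the base's underside.
- lens (a point): Centre of the camera's lens glass. The camera looks along this point's -x axis (level); the glass is 170 to 230 mm above the bench, different in each run.
- view_point (a point): Empty point on the lens axis, 120 mm in front of the glass, where the mouth of the outlet must be held. Axes as lens: x points straight back to the lens, so the outlet must point along this x; z up.
- link_arm: Bystander: dark cast link, 92 x 19 x 8 mm, with an eye at each end, lying on the bench. Leave alone.
- steel_dish: Bystander: round steel dish, 121 mm across, 24 mm tall, standing on the far left of the bench in front of the grinder (another dish far to the right is out of the way). Leave alone.
- tape: Bystander: black roll of tape, 62 mm across, 19 mm tall, lying flat in front of the clear tub (another roll far to the right is out of the way). Leave alone.
Mind the look-alikes: they are no part of the job. Leave any brown look-alike of the filter_bowl alone. What is shaped like the cap but turquoise is not meant.

How it is judged:
By the outcome, as a careful person would: the job done as asked, in the order asked, and still so for the second after the job is handed in, while the arm keeps its last pose, push and grip.
It also fails if it takes over 54 s, if anything falls off the work surface, if the arm or the gripper's body presses on something with over 40 N, if the wrist force passes 120 N, or if a joint passes its speed limit or range.

ROBOT

A 7-joint arm with a two-finger parallel gripper is mounted at the origin on a cart in front of the work surface, level with it; the furniture and walls round the work are solid. World frame = base frame: x ahead of the robot, y to its left, z up, the work surface at z = 0. Lengths are in mm, angles in rad, forces in N, time in s.
With the tool pointing down it reaches from about 400 to 925 mm from the base axis. Payload 4.1 kg.
Tool frame: the origin (TCP) lies on the mounting face of the last link; the fingertips stand 173 mm ahead of it and the grasp point (between the pads) lies 155 mm ahead of it; z points along the fingers, y is the direction in which the jaws open and shut (so a half turn about z gives the same grasp; the last joint's range is limited). The gripper opens to 85 mm and grips with 20 to 120 N. Pads are 22 mm wide; open, the fingers measure 114 mm over their backs; the gripper's body (76 mm by 85 mm) begins 54 mm behind the grasp point. The pads swing forward as they close: fully open they stand 13 mm farther back than shut.
Start: joints at [-1.219, 0.398, 0.045, 1.537, -0.019, 1.207, -0.051], TCP at [283.171, 585.092, 404.747] pointing down, gripper open.
Joint ranges: [-2.82, 2.82], [-0.49, 2.23], [-1.37, 1.46], [0, 2.46], [-1.36, 4.5], [0.23, 2], [-2.94, 2.94]. Speed limits (rad/s): [2.57, 2.57, 3.14, 3.14, 3.14, 3.14, 3.14].

INTERFACE

Orientations are given as a unit quaternion [w, x, y, z].
In Python, from rig import robot, eyes gives the robot as it stands. The module is installed in compiled form; this text tells all that it offers.
- The arm moves only by the tool move_arm, never from a script. Its argument "series" is a list of rows, each an object of numbers: "x", "y", "z": the shift along the tool's x, y, z in units of 60 mm (1.0 is 60 mm); "roll": the turn about the tool's z in units of 5 degrees (1.0 is 5 degrees). A call has 1 to 10 rows; each row is the pose to reach, as a shift and turn from the pose commanded when the call began, along the tool's axes at that moment; what a row does not reach only later rows make up. A row lasts 1/8 s, in which the tool goes at most 62.5 mm and 10.7 degrees, less where a joint would pass 70% of its speed; a pose out of reach is approached as far as the arm can. A call with a gripper value outside its range is refused whole. "claw" is the finger opening in mm, from 0 to 85.4, set as the call begins (left out, the last holds). The fingers move at their own pace and stop on an object; "newtons" is the grip in N (left out, the last holds). Time passes only in rows, so rows that repeat a pose let the fingers close. It gives the time, the measured TCP pose, the force and the opening at its end, in the units of the state.
- robot.get_state(): the state, without advancing time (a new reading comes with each control period).
- eyes.capture(name): name is "side" or "top"; returns the picture (480x640x3 uint8, red, green, blue); there is no depth.
- eyes.calibration(name): a dict with "mtx" (3x3 intrinsics, pixels), "k1" (the pictures are not rectified: a ray, as slopes to the right and down, at radius r is drawn at 1 + k1 r^2 times it, then the intrinsics apply), "R" (3x3) and "t" (3): a world point X has camera coordinates R X + t. Camera axes: x right, y down, z forward; pixel columns grow to the right and rows downward; lengths in mm; the calibration is good to about 2 mm. A picture is of the moment at which its call begins. calibration takes no time and is no camera call.
- robot.job_done(): hands the job in, once; it reports no verdict.
The state is a dict: "time_s": time; "joint_positions": joint angles; "qvel": joint speeds; "joint_torque": joint torques, N m; "tcp_pos": TCP position; "tool_rot": TCP orientation; "force": force on the tool from outside, world axes, zero at the start; "moment": the same for the moment, N m; "finger_gap": finger opening in mm.
Only numpy, scipy, OpenCV 4.12 (cv2) and the standard library are available. Lean on these libraries where they do the work, as an engineer would, in place of code of your own. Each camera call takes 0.05 s, during which the arm holds its last target.

## Working session

There is one attempt and no reset: what is moved stays moved. The work goes in short steps, Python scripts to look and compute and a tool call to move; the robot and the scene stay as the last step left them, time stands still between calls to the robot, and variables do not carry over. Pictures are saved under pics/ and viewed, and the job is handed in when it is done.

Besides the shell and the picture viewer there is one more tool, called as name(argument=value, ...), one argument or row to a line, values as JSON. move_arm: Moves the arm, as the interface text tells. Its arguments: {"type":"object","properties":{"series":{"type":"array"},"claw":{"type":"number"},"newtons":{"type":"number"}},"required":["series"]}

```bash
mkdir -p pics; python3 - <<'E'
from rig import robot, eyes
import cv2
s=robot.get_state();print(s)
for n in("side","top"):
    print(n,eyes.calibration(n))
    cv2.imwrite(f"pics/{n}0.png",eyes.capture(n)[:,:,::-1])
E
```

```text
{'time_s': 0.0, 'joint_positions': array([-1.21896936,  0.39920995,  0.04502329,  1.53786796, -0.01872041,
        1.2069297 , -0.05070005]), 'qvel': array([-0.00094464, -0.00321334, -0.00070944,  0.00090444, -0.00031898,
        0.00057759,  0.0010076 ]), 'joint_torque': array([-3.52335892e-04, -4.75127470e+01,  1.36431254e+00, -2.54215246e+01,
        1.14611123e-02,  9.71320958e-03,  6.23556929e-06]), 'tcp_pos': array([283.03427999, 584.8147874 , 403.65667181]), 'tool_rot': array([-1.66389384e-04,  2.23453385e-01,  9.74714107e-01, -9.82713202e-04]), 'force': array([ 0.04962862, -0.6482792 ,  0.25554826]), 'moment': array([-0.0111705 , -0.01506468,  0.01538695]), 'finger_gap': 85.10497189192617}
side {'mtx': array([[454.13911801,   0.        , 315.97175079],
       [  0.        , 454.13911801, 236.37044243],
       [  0.        ,   0.        ,   1.        ]]), 'k1': -0.03723440676321208, 'R': array([[ 0.91294134, -0.40766343, -0.01867212],
       [-0.29966744, -0.63862618, -0.70877078],
       [ 0.27701542,  0.65266157, -0.7051917 ]]), 't': array([-538.50995698,  195.1681507 ,  962.60674725])}
top {'mtx': array([[549.7365965 ,   0.        , 320.16764635],
       [  0.        , 549.7365965 , 240.2209421 ],
       [  0.        ,   0.        ,   1.        ]]), 'k1': -0.11290432484068985, 'R': array([[ 0.02839902, -0.99942516,  0.01851628],
       [-0.99137166, -0.0305319 , -0.12747559],
       [ 0.12796765, -0.01473634, -0.99166886]]), 't': array([-101.59515444,  578.33218152, 1367.09000737])}
```

View pics/side0.png

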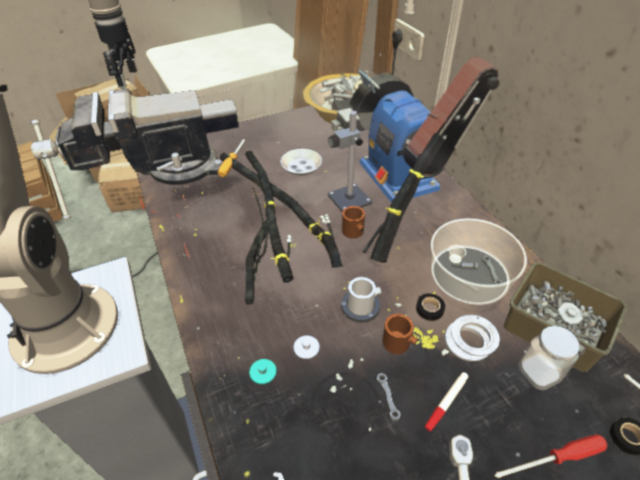

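View pics/top0.png

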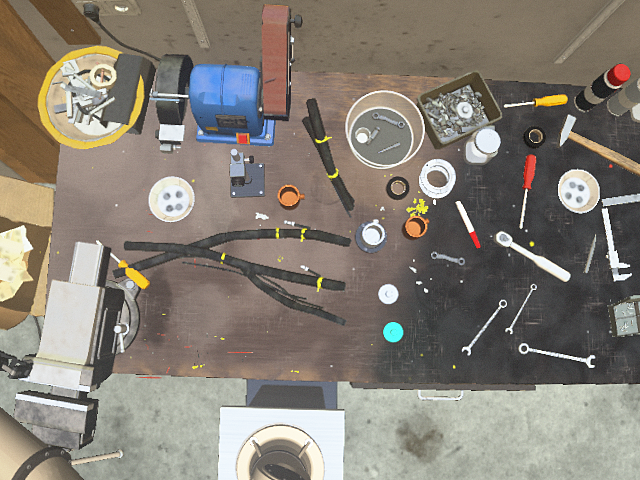

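Side view: the cap is the pale disc at (306,347), the bowl is in its nest at (362,298), and the stand is at (350,195). In the top view the cap is at (388,294), the bowl at (371,234) and the stand at (247,175). I'll zoom in.

```bash
python3 - <<'E'
import cv2,numpy as np
s=cv2.imread("pics/side0.png");t=cv2.imread("pics/top0.png")
def z(im,x,y,w,h,f):return cv2.resize(im[y:y+h,x:x+w],None,fx=f,fy=f,interpolation=cv2.INTER_CUBIC)
a=np.hstack([z(s,320,100,66,110,5),z(t,215,140,80,66,5)[:, :400] if 0 else cv2.copyMakeBorder(z(t,215,140,80,66,5),0,220,0,0,cv2.BORDER_CONSTANT)])
cv2.imwrite("pics/zs.png",a)
b=np.hstack([z(s,290,265,100,100,4),z(t,340,210,100,100,4)])
cv2.imwrite("pics/zb.png",b)
E
```

```text
(no output)
```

View pics/zs.png

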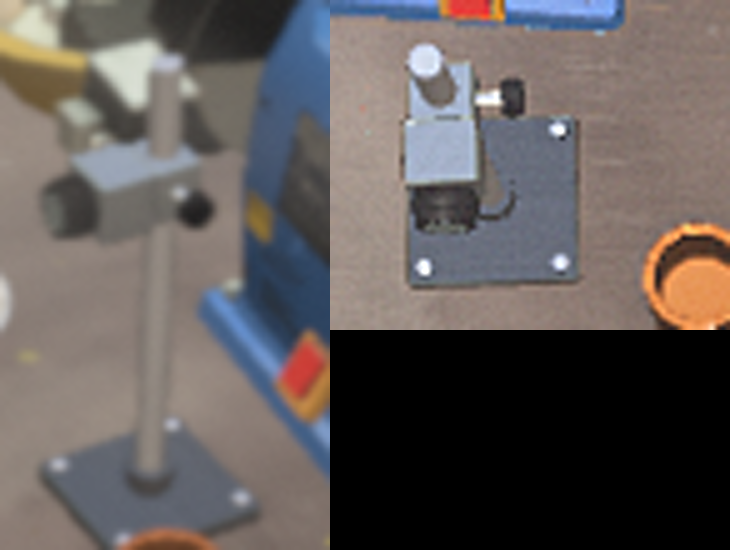

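View pics/zb.png

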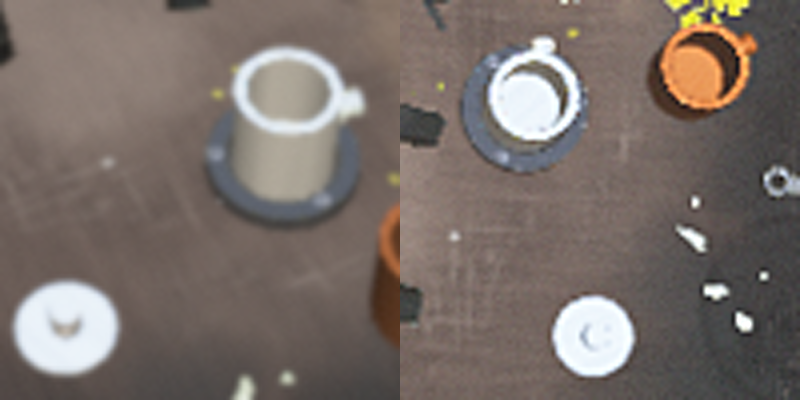

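```bash
cat > h.py <<'E'
from rig import robot, eyes
import cv2, numpy as np
from scipy.optimize import least_squares
C={n:eyes.calibration(n) for n in("side","top")}
def ray(n,uv):
    c=C[n];d=np.array([c['k1'],0,0,0,0.])
    # undistort exactly by fixed point
    uv=np.atleast_2d(np.array(uv,float));K=c['mtx']
    q=(uv-[K[0,2],K[1,2]])/[K[0,0],K[1,1]];p=q.copy()
    for _ in range(30):p=q/(1+c['k1']*(p**2).sum(1,keepdims=True))
    D=np.c_[p,np.ones(len(p))]@c['R'];o=-c['R'].T@c['t'];return o,D
def onz(n,uv,z):
    o,D=ray(n,uv);return o+D*((z-o[2])/D[:,2:3])
def proj(n,X):
    c=C[n];p=np.atleast_2d(X)@c['R'].T+c['t'];p=p[:,:2]/p[:,2:];p=p*(1+c['k1']*(p**2).sum(1,keepdims=True))
    return p*c['mtx'][0,0]+c['mtx'][:2,2]
def tri(us,ut):
    A=np.zeros((3,3));b=np.zeros(3)
    for n,u in(("side",us),("top",ut)):
        o,D=ray(n,u);d=D[0]/np.linalg.norm(D[0]);P=np.eye(3)-np.outer(d,d);A+=P;b+=P@o
    X=np.linalg.solve(A,b);return X,proj("side",X)[0]-us,proj("top",X)[0]-ut
def circ(P):
    f=lambda v:np.hypot(P[:,0]-v[0],P[:,1]-v[1])-v[2]
    r=least_squares(f,[*P[:,:2].mean(0),25],loss='soft_l1');return r.x
def up(n,x,y,w,h,f,im):
    return cv2.resize(im[y:y+h,x:x+w],None,fx=f,fy=f,interpolation=cv2.INTER_CUBIC)
E
python3 - <<'E'
from h import *
s=cv2.imread("pics/side0.png");t=cv2.imread("pics/top0.png")
def blob(im,x,y,w,h,th):
    g=im[y:y+h,x:x+w].min(2)
    g=cv2.resize(g,None,fx=4,fy=4,interpolation=cv2.INTER_CUBIC)
    m=(g>th).astype(np.uint8)
    cs,_=cv2.findContours(m,cv2.RETR_EXTERNAL,cv2.CHAIN_APPROX_NONE)
    c=max(cs,key=cv2.contourArea)[:,0].astype(float);return (c+.5)/4-.5+[x,y]
print("cap side",circ(onz("side",blob(s,290,332,35,30,160),11)))
print("cap top",circ(onz("top",blob(t,374,280,30,30,160),11)))
# stand base corners z=12, top
T=lambda X,Y:[(X-330+.5)/5-.5+215,(Y+.5)/5-.5+140]
c=onz("top",[T(577,118),T(578,285),T(410,284)],12);print("base corners",c)
print("centre",(c[0]+c[2])/2)
for a,b in((0,1),(1,2)):
    d=c[b]-c[a];print(np.hypot(*d[:2]),np.degrees(np.arctan2(d[1],d[0])))
# side base corners: left, bottom? right
S=lambda X,Y:[(X+.5)/5-.5+320,(Y+.5)/5-.5+100]
c=onz("side",[S(40,468),S(165,418),S(260,508)],12);print("side base",c,(c[0]+c[2])/2)
for a,b in((0,1),(1,2)):
    d=c[b]-c[a];print(np.hypot(*d[:2]),np.degrees(np.arctan2(d[1],d[0])))
print("lens approx",tri(S(58,212),T(446,222)))
print("post top",tri(S(165,62),T(425,62)))
# bowl
Z=lambda X,Y:[(X+.5)/4-.5+290,(Y+.5)/4-.5+265]
Y_=lambda X,Y:[(X-400+.5)/4-.5+340,(Y+.5)/4-.5+210]
o=onz("side",[Z(232,92),Z(342,92),Z(287,134),Z(287,47)],68);print(circ(o),"rim side")
o=onz("top",[Y_(486,97),Y_(581,97),Y_(534,144),Y_(534,49)],68);print(circ(o),"rim top")
print("outlet top",onz("top",[Y_(543,44)],50), "tri",tri(Z(356,103),Y_(543,44)))
E
```

```text
cap side [ 450.83130024 -263.05973898   25.99384154]
cap top [ 450.8862203  -263.74412847   25.57605091]
base corners [[785.95754699  70.13051306  12.        ]
 [695.53518155  65.62765935  12.        ]
 [693.42801897 154.17698345  12.        ]]
centre [739.69278298 112.15374825  12.        ]
90.53441259660731 -177.1491392976199
88.5743920833541 91.3631808331356
side base [[693.16486982 152.52034889  12.        ]
 [775.33255933 162.37750101  12.        ]
 [785.64879114  71.50570642  12.        ]] [739.40683048 112.01302765  12.        ]
82.75682840353933 6.840731385123391
91.45549568247448 -83.523218657222
lens approx (array([682.91454966, 109.68401106, 204.7201429 ]), array([ 0.07266068, -0.01514161]), array([-0.02696589,  0.0724033 ]))
post top (array([739.58482588, 113.63828649, 268.25159213]), array([ 0.08832187, -0.02013887]), array([-0.03628275,  0.0887143 ]))
[ 598.23557125 -214.87430615   28.6194387 ] rim side
[ 597.7678759  -216.21402977   30.03890189] rim top
outlet top [[ 634.30233587 -223.75901188   50.        ]] tri (array([ 635.18878735, -224.22238641,   47.67489957]), array([-0.24386694,  0.04361092]), array([ 0.07835578, -0.18818363]))
```

```bash
python3 - <<'E'
from h import *
for p in([283,585,404],[283,585,231]):print(proj("side",p),proj("top",p))
s=cv2.imread("pics/side0.png");t=cv2.imread("pics/top0.png")
cv2.imwrite("pics/zv.png",np.hstack([up("",50,0,200,200,2,s),up("",0,220,200,200,2,t)]))
b=cv2.copyMakeBorder(up("",330,190,42,30,9,s),0,0,0,0,cv2.BORDER_CONSTANT)
b2=up("",225,155,42,50,9,t);b1=up("",325,178,50,40,8,s)
H=max(b1.shape[0],b2.shape[0]);f=lambda i:cv2.copyMakeBorder(i,0,H-i.shape[0],0,0,cv2.BORDER_CONSTANT)
cv2.imwrite("pics/zst.png",np.hstack([f(b1),f(b2)]));print(b1.shape,b2.shape)
E
```

```text
[[109.47201199  20.68598009]] [[-29.49128142 359.29297602]]
[[129.48986684  84.11640363]] [[ 15.96897613 353.27386467]]
(320, 400, 3) (450, 378, 3)
```

View pics/zv.png

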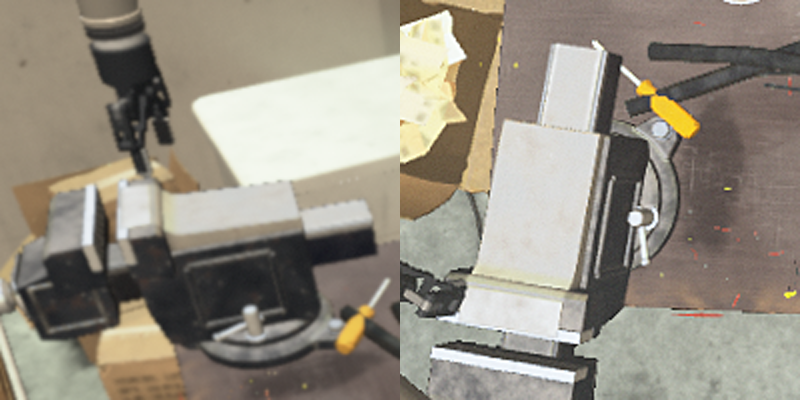

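View pics/zst.png

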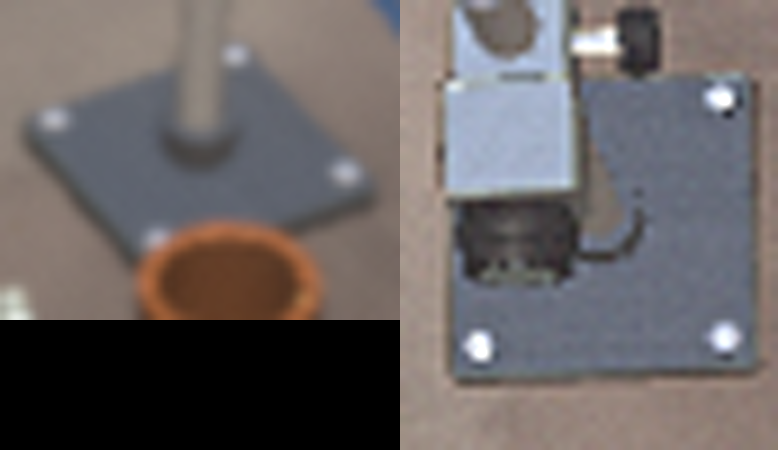

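```bash
python3 - <<'E'
from h import *
print("vise corner",tri([(162.5)/2-.5+50,235.5/2-.5],[(588.5-400)/2-.5,290.5/2-.5+220]))
S=lambda p:np.array([[ (x+.5)/8-.5+325,(y+.5)/8-.5+178] for x,y in p])
T=lambda p:np.array([[ (x-400+.5)/9-.5+225,(y+.5)/9-.5+155] for x,y in p])
bs=onz("side",S([(54,118),(236,53),(346,171),(156,239)]),13)
bt=onz("top",T([(720,97),(725,337),(480,346)]),13)
cs=onz("side",S([(25,128),(240,40),(375,190)]),12)
ct=onz("top",T([(754,75),(752,372),(457,378)]),12)
def fit(P,sg):
    P=P[:,:2]
    def f(v):
        c,s_=np.cos(v[2]),np.sin(v[2]);m=np.array(sg)*v[3]@np.array([[c,s_],[-s_,c]])+v[:2];return (m-P).ravel()
    r=least_squares(f,[739,112,0.03,40]);return r.x[:2],np.degrees(r.x[2]),r.x[3],np.abs(r.fun).max()
print(fit(bs,[(-1,1),(1,1),(1,-1),(-1,-1)]))
print(fit(bt,[(1,-1),(-1,-1),(-1,1)]))
print(fit(np.r_[bs,bt],[(-1,1),(1,1),(1,-1),(-1,-1),(1,-1),(-1,-1),(-1,1)]))
print(fit(cs,[(-1,1),(1,1),(1,-1)]),fit(ct,[(1,-1),(-1,-1),(-1,1)]))
# lens barrel front: top center (517,270)
print(tri([(58+.5)/5-.5+320,212.5/5-.5+100],T([(520,275)])[0]))
# head top edges in top view at z~lens+17
e=onz("top",T([(447,190),(578,184),(445,83),(576,76)]),222);print(e, np.degrees(np.arctan2(*( (e[1]-e[0])[:2][::-1]))),np.degrees(np.arctan2(*( (e[3]-e[2])[:2][::-1]))), e.mean(0))
E
```

```text
vise corner (array([264.04497965, 406.68778359, 224.39870374]), array([ 1.13145383, -0.10270021]), array([-0.18665083,  1.25625502]))
(array([741.78722396, 117.11592399]), np.float64(3.212042336055372), np.float64(36.307426344245144), np.float64(0.8147939431545694))
(array([741.00061045, 113.62241729]), np.float64(3.9027670453770544), np.float64(36.04179460123929), np.float64(0.16127424035710192))
(array([741.51871414, 115.64974611]), np.float64(3.65876726700894), np.float64(36.38113882350902), np.float64(2.6435190559851094))
(array([739.60120716, 112.46543389]), np.float64(4.47172451377424), np.float64(44.16535673503565), np.float64(2.6398961607224862)) (array([739.65334812, 112.44535158]), np.float64(3.0140956968522037), np.float64(44.10800437095971), np.float64(1.034347793043878))
(array([681.29479258, 108.91075624, 205.35943126]), array([-0.40186992,  0.08265521]), array([ 0.14969415, -0.39971035]))
[[697.82453322 126.31544781 222.        ]
 [700.31684165  93.49050381 222.        ]
 [725.42469269 128.31655888 222.        ]
 [728.17837967  95.38966535 222.        ]] -85.65801876833468 -85.21945941181679 [712.93611181 110.87804396 222.        ]
```

move_arm(
  series=[
    {"z": -1},
    {"z": -1.6},
    {"x": -6.1, "y": -5.1, "z": -1.6},
    {"x": -6.1, "y": -5.1, "z": -1.6},
    {"x": -6.1, "y": -5.1, "z": -1.6},
    {"x": -6.1, "y": -5.1, "z": -1.6},
    {"x": -6.1, "y": -5.1, "z": -1.6},
    {"x": -6.1, "y": -5.1, "z": -1.6},
    {"x": -6.1, "y": -5.1, "z": -1.6},
    {"x": -6.1, "y": -5.1, "z": -1.6},
  ],
)

```text
$.series[0]: bad value
```

move_arm(
  series=[
    {"x": 0, "y": 0, "z": -1.0, "roll": 0},
    {"x": 0, "y": 0, "z": -1.6, "roll": 0},
    {"x": -6.1, "y": -5.1, "z": -1.6, "roll": 0},
    {"x": -6.1, "y": -5.1, "z": -1.6, "roll": 0},
    {"x": -6.1, "y": -5.1, "z": -1.6, "roll": 0},
    {"x": -6.1, "y": -5.1, "z": -1.6, "roll": 0},
    {"x": -6.1, "y": -5.1, "z": -1.6, "roll": 0},
    {"x": -6.1, "y": -5.1, "z": -1.6, "roll": 0},
    {"x": -6.1, "y": -5.1, "z": -1.6, "roll": 0},
    {"x": -6.1, "y": -5.1, "z": -1.6, "roll": 0},
  ],
)

```text
time_s: 1.35
tcp_pos: [480.0, 146.6, 500.6]
tool_rot: [0.0, 0.225, 0.974, -0.0]
force: [0.6, 0.7, -0.1]
finger_gap: 85.3
```

move_arm(
  series=[
    {"x": -2.56, "y": -6.35, "z": 0, "roll": -2.66},
    {"x": -2.56, "y": -6.35, "z": 0, "roll": -2.66},
    {"x": -2.56, "y": -6.35, "z": 0, "roll": -2.66},
    {"x": -2.56, "y": -6.35, "z": 0, "roll": -2.66},
    {"x": -2.56, "y": -6.35, "z": 2, "roll": -2.66},
    {"x": -2.56, "y": -6.35, "z": 3, "roll": -2.66},
    {"x": -2.56, "y": -6.35, "z": 4, "roll": -2.66},
    {"x": -2.56, "y": -6.35, "z": 4, "roll": -2.66},
    {"x": -2.56, "y": -6.35, "z": 4, "roll": -2.66},
    {"x": -2.56, "y": -6.35, "z": 4, "roll": -2.66},
  ],
)

```text
time_s: 2.6
tcp_pos: [449.6, -260.1, 257.6]
tool_rot: [-0.004, 0.111, 0.994, 0.0]
force: [-0.8, -0.1, 0.2]
finger_gap: 85.4
```

```bash
python3 - <<'E'
from h import *
s=robot.get_state();print(s)
a=eyes.capture("side")[:,:,::-1];cv2.imwrite("pics/s1.png",a)
cv2.imwrite("pics/s1z.png",up("",240,230,200,150,4,a))
E
```

```text
{'time_s': 2.6, 'joint_positions': array([-0.09158147,  0.41087984,  0.65721878,  2.00609292, -0.33064767,
        0.83877289,  2.10027399]), 'qvel': array([-0.04204876, -0.06895146,  0.00598149, -0.04988882,  0.00881385,
        0.02564387, -0.02484542]), 'joint_torque': array([ 9.15677771e-01, -3.28107369e+01,  6.74036533e+00, -1.85030401e+01,
       -2.76051048e-02, -2.15407172e-01,  1.82460397e-01]), 'tcp_pos': array([ 449.5640534 , -260.14273608,  257.62883343]), 'tool_rot': array([-3.92648826e-03,  1.10778772e-01,  9.93837287e-01,  3.04667233e-04]), 'force': array([-0.76905217, -0.08245823,  0.16476501]), 'moment': array([ 0.05462545, -0.0325318 , -0.03125038]), 'finger_gap': 85.38717837714823}
```

View pics/s1.png

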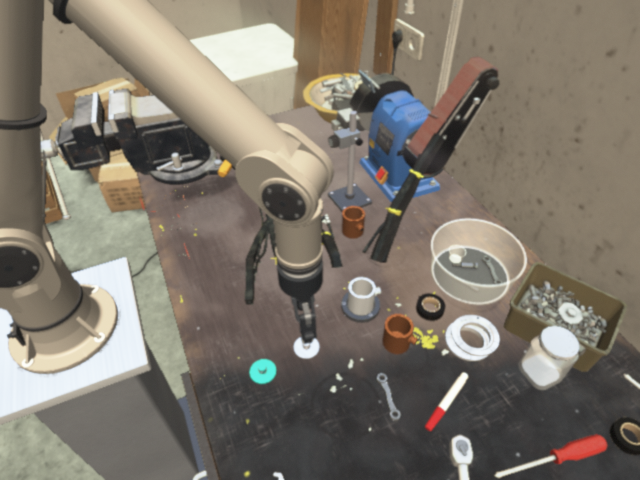

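move_arm(
  series=[
    {"x": 0, "y": 0, "z": 0.5, "roll": 0},
    {"x": 0, "y": 0, "z": 0.5, "roll": 0},
    {"x": 0, "y": 0, "z": 0.5, "roll": 0},
  ],
)

```text
time_s: 3.02
tcp_pos: [452.6, -259.4, 232.5]
tool_rot: [0.002, 0.109, 0.994, -0.0]
force: [-0.1, -1.8, 0.7]
finger_gap: 85.5
```

```bash
python3 - <<'E'
from h import *
s=robot.get_state();print(s['tcp_pos'],s['tool_rot'],s['qvel'])
a=eyes.capture("top")[:,:,::-1]
b=eyes.capture("side")[:,:,::-1]
cv2.imwrite("pics/s2z.png",np.hstack([up("",270,300,70,75,5,b),up("",350,250,70,75,5,a)]))
E
```

```text
[ 452.55496728 -259.43567577  232.51688094] [ 1.52434274e-03  1.08500796e-01  9.94095191e-01 -6.54345068e-05] [ 0.00218001 -0.00252973  0.00480776 -0.00310293 -0.00146476 -0.00842794
  0.0050954 ]
```

View pics/s2z.png

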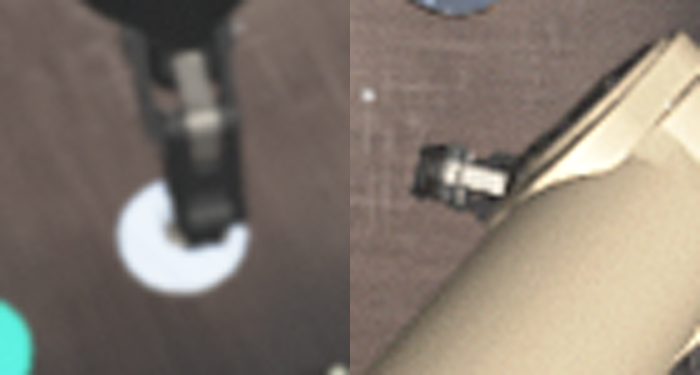

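move_arm(
  series=[
    {"x": 0.01, "y": -0.07, "z": 0.4, "roll": 0},
    {"x": 0.01, "y": -0.07, "z": 0.77, "roll": 0},
    {"x": 0.01, "y": -0.07, "z": 0.77, "roll": 0},
    {"x": 0.01, "y": -0.07, "z": 0.77, "roll": 0},
  ],
)

```text
time_s: 3.62
tcp_pos: [450.7, -263.9, 185.6]
tool_rot: [0.001, 0.109, 0.994, -0.0]
force: [-0.2, -0.1, -0.1]
finger_gap: 85.4
```

move_arm(
  series=[
    {"x": 0, "y": 0, "z": 0, "roll": 0},
    {"x": 0, "y": 0, "z": 0, "roll": 0},
    {"x": 0, "y": 0, "z": 0, "roll": 0},
    {"x": 0, "y": 0, "z": 0, "roll": 0},
    {"x": 0, "y": 0, "z": 0, "roll": 0},
    {"x": 0, "y": 0, "z": 0, "roll": 0},
  ],
  claw=0,
  newtons=30,
)

```text
time_s: 4.38
tcp_pos: [450.3, -263.8, 184.9]
tool_rot: [0.0, 0.109, 0.994, 0.0]
force: [-0.5, 0.2, 6.1]
finger_gap: 13.4
```

```bash
python3 - <<'E'
from h import *
s=robot.get_state();print(s['tcp_pos'],s['tool_rot'],s['force'],s['finger_gap'])
b=eyes.capture("side")[:,:,::-1]
cv2.imwrite("pics/s3z.png",up("",270,300,80,80,6,b))
E
```

```text
[ 450.34180433 -263.80411909  184.88270067] [3.78801374e-04 1.09134626e-01 9.94026906e-01 1.04122246e-05] [-0.52282917  0.24229325  6.05202851] 13.391186146825085
```

View pics/s3z.png

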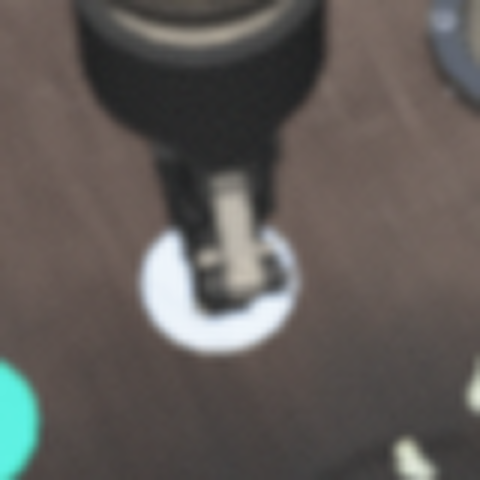

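move_arm(
  series=[
    {"x": 0, "y": 0, "z": -0.02, "roll": 0},
    {"x": 0, "y": 0, "z": -0.02, "roll": 0},
    {"x": 0, "y": 0, "z": -0.02, "roll": 0},
  ],
)

```text
time_s: 4.8
tcp_pos: [450.0, -263.4, 185.4]
tool_rot: [-0.0, 0.109, 0.994, 0.0]
force: [0.0, -0.0, -0.8]
finger_gap: 13.6
```

```bash
python3 - <<'E'
from h import *
s=robot.get_state();print(s['tcp_pos'],s['tool_rot'],s['force'],s['finger_gap'])
E
```

```text
[ 449.97530979 -263.43002979  185.3950873 ] [-2.73572214e-04  1.09040024e-01  9.94037314e-01  1.30663948e-04] [ 0.01444169 -0.02685939 -0.8266742 ] 13.619289085585537
```

move_arm(
  series=[
    {"x": 0, "y": 0, "z": -0.4, "roll": 0},
    {"x": 0, "y": 0, "z": -1.0, "roll": 0},
    {"x": 0, "y": 0, "z": -1.7, "roll": 0},
    {"x": 0, "y": 0, "z": -1.7, "roll": 0},
    {"x": 0, "y": 0, "z": -1.7, "roll": 0},
  ],
)

```text
time_s: 5.42
tcp_pos: [449.8, -263.2, 287.1]
tool_rot: [-0.0, 0.109, 0.994, 0.0]
force: [0.7, 0.1, 0.2]
finger_gap: 13.5
```

```bash
python3 - <<'E'
from h import *
s=robot.get_state();print(s['tcp_pos'],s['tool_rot'],s['force'],s['finger_gap'])
b=eyes.capture("side")[:,:,::-1]
cv2.imwrite("pics/s4z.png",up("",250,240,100,100,6,b))
p=s['tcp_pos'];print(proj("side",p-[0,0,173]),proj("side",p-[0,0,173+25]))
E
```

```text
[ 449.8138847  -263.17717785  287.06166578] [-4.55480615e-04  1.08965345e-01  9.94045368e-01  3.90143340e-04] [0.67152414 0.09574418 0.20494164] 13.523319731489291
[[303.64146809 316.55133019]] [[304.14752589 324.29934677]]
```

View pics/s4z.png

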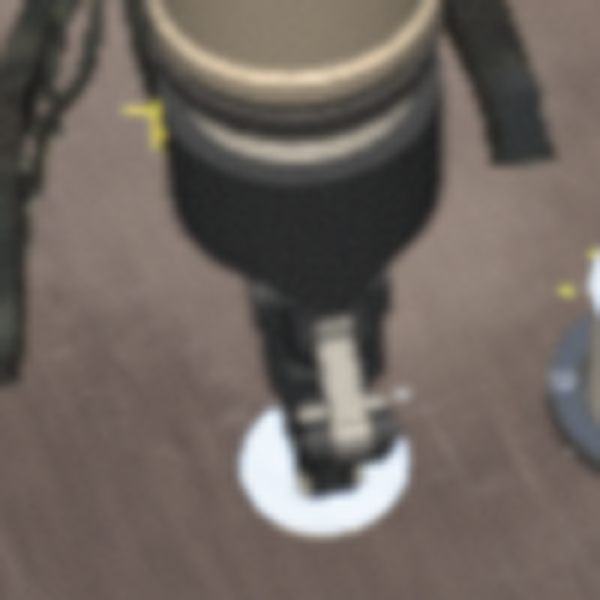

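```bash
python3 - <<'E'
from h import *
b=cv2.imread("pics/s4z.png")
m=(b.min(2)>150).astype(np.uint8);m[:380]=0;m[:,:200]=0;m[:,450:]=0
cs,_=cv2.findContours(m,0,1);c=max(cs,key=cv2.contourArea)
h=cv2.convexHull(c)[:,0].astype(float);h=h[(h[:,1]>440)|(h[:,0]<270)]
P=onz("side",(h+.5)/6-.5+[250,240],112.7);print(len(h),circ(P))
v=circ(P);print(np.round(np.hypot(*(P[:,:2]-v[:2]).T)-v[2],1))
E
```

```text
39 [ 450.00342807 -262.34111389   26.65024658]
[-0.6 -0.2 -0.1 -0.2 -0.  -0.  -0.  -0.  -0.1 -0.1 -0.   0.3  0.4  0.4
  0.3  0.3  0.3  0.3  0.2  0.1 -0.1 -0.2 -0.2 -0.2 -0.4 -0.6 -0.4 -0.2
 -0.1 -0.2 -0.1 -0.2 -0.1  0.   0.1  0.4  0.5  0.6  0.5]
```

move_arm(
  series=[
    {"x": -0.8, "y": 0.4, "z": 0, "roll": 0},
    {"x": -1.6, "y": 0.9, "z": 0, "roll": 0},
    {"x": -2.24, "y": 1.31, "z": 0, "roll": 0},
    {"x": -2.24, "y": 1.31, "z": 0, "roll": 0},
    {"x": -2.24, "y": 1.31, "z": 0.2, "roll": 0},
    {"x": -2.24, "y": 1.31, "z": 0.2, "roll": 0},
  ],
)

```text
time_s: 6.22
tcp_pos: [596.2, -216.7, 273.5]
tool_rot: [-0.002, 0.11, 0.994, 0.0]
force: [-1.1, -0.0, 0.1]
finger_gap: 13.5
```

```bash
python3 - <<'E'
from h import *
s=robot.get_state();print(s['tcp_pos'],s['tool_rot'],s['force'],s['finger_gap'])
b=eyes.capture("side")[:,:,::-1]
a=eyes.capture("top")[:,:,::-1]
cv2.imwrite("pics/s5z.png",np.hstack([up("",320,240,80,90,5,b),up("",335,190,80,90,5,a)]))
E
```

```text
[ 596.24377043 -216.72128596  273.5430184 ] [-2.35101283e-03  1.10282733e-01  9.93897441e-01  2.63074914e-04] [-1.1335632  -0.01249389  0.05542597] 13.540229226369211
```

View pics/s5z.png

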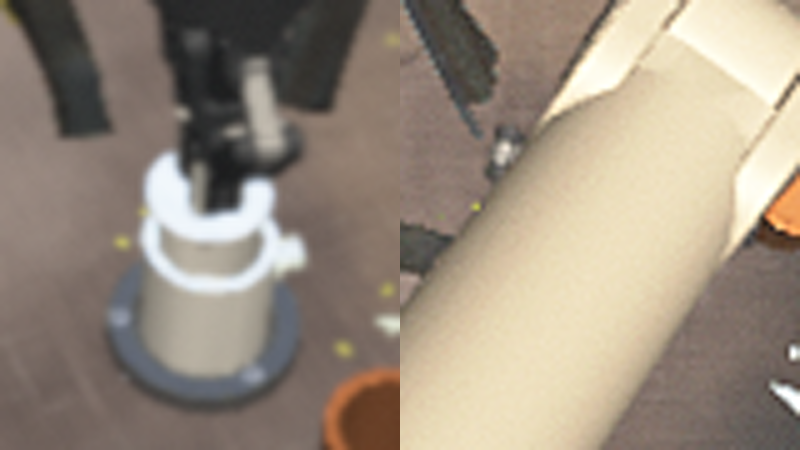

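move_arm(
  series=[
    {"x": 0, "y": 0, "z": 0, "roll": 0},
    {"x": 0, "y": 0, "z": 0, "roll": 0},
  ],
)

```text
time_s: 6.58
tcp_pos: [598.2, -216.2, 276.1]
tool_rot: [0.0, 0.109, 0.994, 0.0]
force: [0.8, 0.6, -0.9]
finger_gap: 13.7
```

```bash
python3 - <<'E'
from h import *
s=robot.get_state();print(s['tcp_pos'],s['tool_rot'],s['force'],s['finger_gap'])
b=eyes.capture("side")[:,:,::-1]
g=up("",320,240,80,90,8,b);cv2.imwrite("pics/s6z.png",g[:600])
zf=s['tcp_pos'][2]-287.06+112.7
m=(g.min(2)>165).astype(np.uint8)
cv2.imwrite("pics/s6m.png",m[:600]*255);print(zf)
E
```

```text
[ 598.24935056 -216.23676699  276.07840998] [3.28322755e-04 1.09257685e-01 9.94013401e-01 9.27245997e-05] [ 0.80250388  0.56534408 -0.86640677] 13.651843118639437
101.7184099770791
```

View pics/s6z.png

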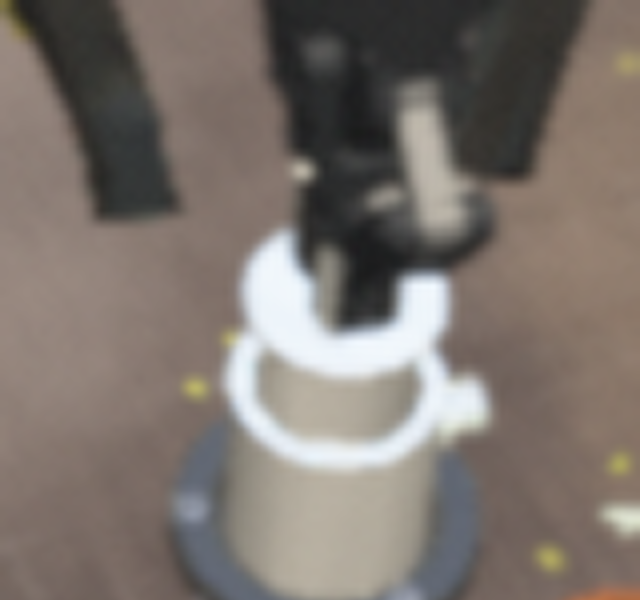

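```bash
python3 - <<'E'
from h import *
q=np.linspace(0,2*np.pi,400)
def ext(c,r,z):
    p=proj("side",np.c_[c[0]+r*np.cos(q),c[1]+r*np.sin(q),0*q+z]);p=(p-[320,240]+.5)*8-.5
    return p[:,0].min(),p[:,0].max(),p[:,1].min(),p[:,1].max()
print("flange",ext([598.25,-216.2],25.5,101.7),ext([598.25,-216.2],25.5,99))
print("rim",ext([598,-215.5],28,68))
E
```

```text
flange (np.float64(242.3381182972771), np.float64(445.2207135299277), np.float64(222.96996905116885), np.float64(378.41570190175844)) (np.float64(241.97225921250583), np.float64(444.4297892900686), np.float64(229.88996642644224), np.float64(385.27861847601434))
rim (np.float64(226.12020071809275), np.float64(443.1139063046671), np.float64(298.53169228958905), np.float64(468.2364787626134))
```

move_arm(
  series=[
    {"x": 0, "y": 0.01, "z": 0.2, "roll": 0},
    {"x": 0, "y": 0.01, "z": 0.35, "roll": 0},
    {"x": 0, "y": 0.01, "z": 0.44, "roll": 0},
    {"x": 0, "y": 0.01, "z": 0.44, "roll": 0},
    {"x": 0, "y": 0.01, "z": 0.44, "roll": 0},
  ],
)

```text
time_s: 7.25
tcp_pos: [598.6, -215.6, 249.4]
tool_rot: [0.0, 0.109, 0.994, -0.0]
force: [-0.0, -0.2, -0.7]
finger_gap: 13.2
```

move_arm(
  series=[
    {"x": 0, "y": 0, "z": 0.03, "roll": 0},
    {"x": 0, "y": 0, "z": 0.03, "roll": 0},
    {"x": 0, "y": 0, "z": 0.03, "roll": 0},
  ],
)

```text
time_s: 7.62
tcp_pos: [598.5, -215.4, 247.6]
tool_rot: [0.0, 0.109, 0.994, 0.0]
force: [0.9, 0.1, 0.2]
finger_gap: 13.5
```

move_arm(
  series=[
    {"x": 0, "y": 0, "z": 0.025, "roll": 0},
    {"x": 0, "y": 0, "z": 0.025, "roll": 0},
    {"x": 0, "y": 0, "z": 0.025, "roll": 0},
  ],
)

```text
time_s: 8.0
tcp_pos: [598.5, -215.4, 245.9]
tool_rot: [-0.0, 0.109, 0.994, 0.0]
force: [-0.1, -0.3, -0.4]
finger_gap: 13.8
```

move_arm(
  series=[
    {"x": 0, "y": 0, "z": 0.01, "roll": 0},
    {"x": 0, "y": 0, "z": 0.01, "roll": 0},
  ],
)

```text
time_s: 8.25
tcp_pos: [598.5, -215.5, 245.9]
tool_rot: [0.0, 0.109, 0.994, 0.0]
force: [-1.8, 1.5, 3.9]
finger_gap: 13.5
```

move_arm(
  series=[
    {"x": 0, "y": 0, "z": 0.01, "roll": 0},
    {"x": 0, "y": 0, "z": 0.01, "roll": 0},
  ],
)

```text
time_s: 8.5
tcp_pos: [598.5, -215.6, 245.9]
tool_rot: [0.0, 0.109, 0.994, 0.0]
force: [-3.3, 0.5, 7.5]
finger_gap: 13.5
```

move_arm(
  series=[
    {"x": 0, "y": 0, "z": 0, "roll": 0},
    {"x": 0, "y": 0, "z": 0, "roll": 0},
    {"x": 0, "y": 0, "z": 0, "roll": 0},
    {"x": 0, "y": 0, "z": 0, "roll": 0},
    {"x": 0, "y": 0, "z": 0, "roll": 0},
  ],
  claw=85,
)

```text
time_s: 9.12
tcp_pos: [598.5, -215.4, 244.7]
tool_rot: [-0.0, 0.109, 0.994, 0.0]
force: [-0.1, 0.2, 0.6]
finger_gap: 84.8
```

move_arm(
  series=[
    {"x": 0, "y": 0, "z": -0.5, "roll": 0},
    {"x": 0, "y": 0, "z": -1, "roll": 0},
    {"x": 1.5, "y": 0, "z": -2, "roll": 0},
    {"x": 2.5, "y": 0, "z": -2, "roll": 0},
    {"x": 2.5, "y": 0, "z": -2, "roll": 0},
  ],
)

```text
time_s: 9.75
tcp_pos: [449.6, -183.1, 365.1]
tool_rot: [-0.0, 0.11, 0.994, 0.001]
force: [0.4, 0.3, 0.3]
finger_gap: 84.9
```

```bash
python3 - <<'E'
from h import *
s=robot.get_state();print(s['tcp_pos'],s['tool_rot'],s['force'],s['finger_gap'])
b=eyes.capture("side")[:,:,::-1]
a=eyes.capture("top")[:,:,::-1]
cv2.imwrite("pics/s7.png",b);cv2.imwrite("pics/t7.png",a)
cv2.imwrite("pics/s7z.png",np.hstack([up("",330,260,66,75,6,b),up("",340,195,66,75,6,a)]))
E
```

```text
[ 449.61438089 -183.06566546  365.13930639] [-9.31066384e-05  1.09638971e-01  9.93971261e-01  6.47628781e-04] [0.37426687 0.2828422  0.27742815] 84.89991127952553
```

View pics/s7z.png

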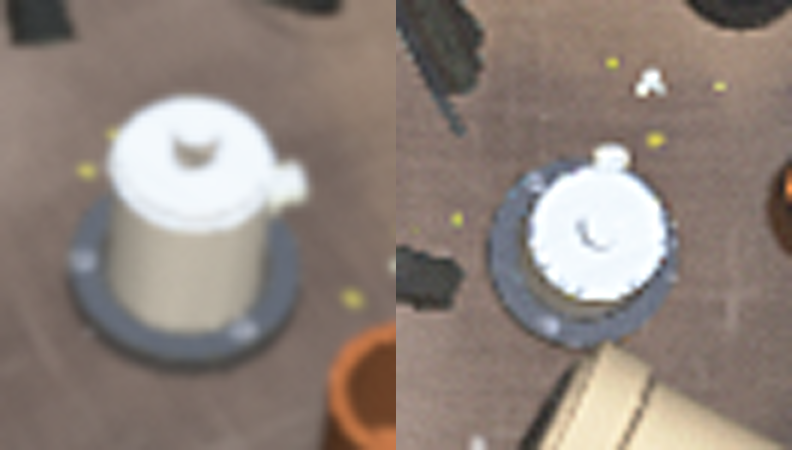

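```bash
cat >> h.py <<'E'
def overlay(n,im,x,y,w,h,f,polys):
    g=up("",x,y,w,h,f,im).copy()
    for P,c in polys:
        p=(proj(n,P)-[x,y]+.5)*f-.5
        cv2.polylines(g,[np.round(p*8).astype(np.int32)],False,c,1,cv2.LINE_AA,3)
    return g
Q=np.linspace(0,2*np.pi,80)
def bowlpolys(cx,cy,z0,yaw,cap=True):
    d=np.array([np.cos(yaw),np.sin(yaw),0]);l=np.array([-d[1],d[0],0]);o=np.array([cx,cy,z0]);k=np.array([0,0,1])
    out=[]
    for z,r in((62,28),(0,28),(66,25.5),(62,25.5)):
        out.append((o+k*z+r*(np.cos(Q)[:,None]*d+np.sin(Q)[:,None]*l),(0,0,255)))
    out.append((o+k*40+40*d+7*(np.cos(Q)[:,None]*k+np.sin(Q)[:,None]*l),(0,200,0)))
    for a in np.linspace(0,2*np.pi,9)[:-1]:
        v=k*40+7*(np.cos(a)*k+np.sin(a)*l);out.append((np.array([o+v+40*d,o+v+27*d]),(0,200,0)))
    return out
E
python3 - <<'E'
from h import *
b=cv2.imread("pics/s7.png");a=cv2.imread("pics/t7.png")
r=[]
for yaw in(-10,-13,-16):
    P=bowlpolys(598,-215.5,6,np.radians(yaw))
    r.append(np.vstack([overlay("side",b,355,270,32,36,8,P),overlay("top",a,355,210,32,36,8,P)]))
cv2.imwrite("pics/ov.png",np.hstack(r))
E
```

```text
(no output)
```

View pics/ov.png

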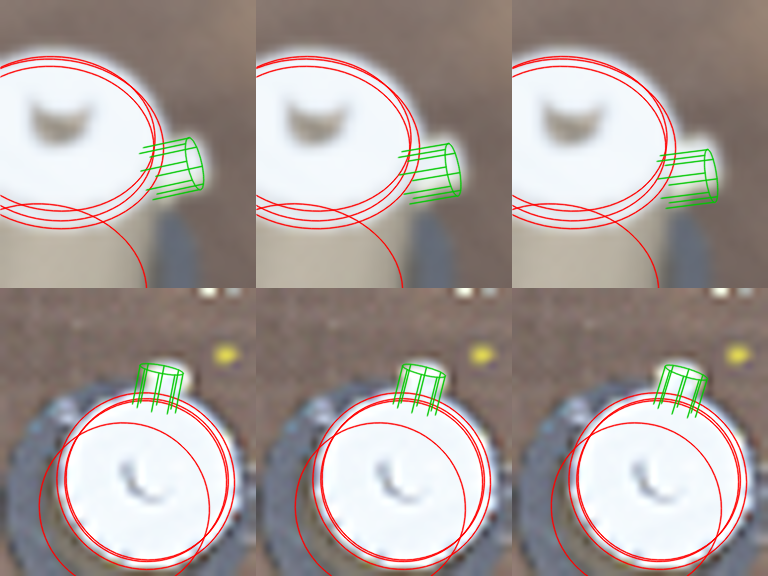

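move_arm(
  series=[
    {"x": -0.8, "y": 0, "z": 0, "roll": 0},
    {"x": -1.7, "y": 0, "z": 0, "roll": 0},
    {"x": -2.53, "y": 0.01, "z": 0.3, "roll": 0},
    {"x": -2.53, "y": 0.01, "z": 0.9, "roll": 0},
    {"x": -2.53, "y": 0.01, "z": 1.1, "roll": 0},
    {"x": -2.53, "y": 0.01, "z": 1.1, "roll": 0},
    {"x": -2.53, "y": 0.01, "z": 1.1, "roll": 0},
    {"x": -2.53, "y": 0.01, "z": 1.1, "roll": 0},
  ],
)

```text
time_s: 10.85
tcp_pos: [600.6, -215.5, 300.4]
tool_rot: [0.001, 0.109, 0.994, 0.0]
force: [0.7, -0.7, -0.7]
finger_gap: 84.9
```

move_arm(
  series=[
    {"x": 0.037, "y": -0.008, "z": 0.4, "roll": 0},
    {"x": 0.037, "y": -0.008, "z": 0.9, "roll": 0},
    {"x": 0.037, "y": -0.008, "z": 1.4, "roll": 0},
    {"x": 0.037, "y": -0.008, "z": 1.7, "roll": 0},
    {"x": 0.037, "y": -0.008, "z": 1.7, "roll": 0},
    {"x": 0.037, "y": -0.008, "z": 1.7, "roll": 0},
  ],
)

```text
time_s: 11.6
tcp_pos: [598.7, -215.6, 198.1]
tool_rot: [0.001, 0.109, 0.994, -0.0]
force: [0.2, -0.2, 0.4]
finger_gap: 85.0
```

```bash
python3 - <<'E'
from h import *
s=robot.get_state();print(s['tcp_pos'],s['tool_rot'],s['force'],s['finger_gap'])
b=eyes.capture("side")[:,:,::-1]
cv2.imwrite("pics/s8z.png",up("",310,230,110,110,5,b))
E
```

```text
[ 598.71267206 -215.64497335  198.10667326] [ 1.15227991e-03  1.09128711e-01  9.94026931e-01 -2.39703947e-04] [ 0.21939154 -0.1786218   0.43623637] 85.01055596650647
```

View pics/s8z.png

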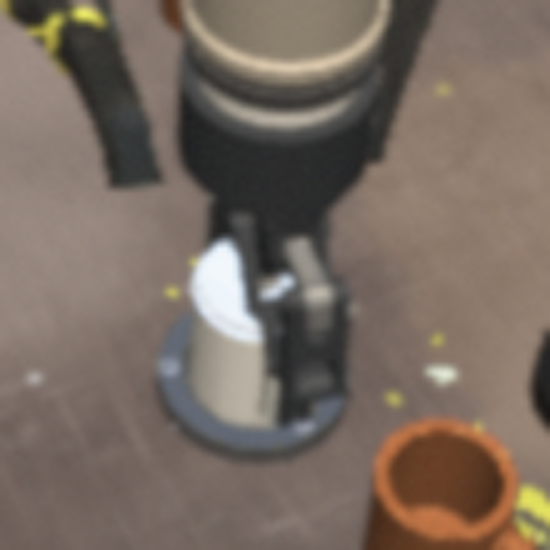

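Fingers straddle the bowl. Close with 60 N.

move_arm(
  series=[
    {"x": 0, "y": 0, "z": 0, "roll": 0},
    {"x": 0, "y": 0, "z": 0, "roll": 0},
    {"x": 0, "y": 0, "z": 0, "roll": 0},
    {"x": 0, "y": 0, "z": 0, "roll": 0},
    {"x": 0, "y": 0, "z": 0, "roll": 0},
  ],
  claw=40,
  newtons=60,
)

```text
time_s: 12.28
tcp_pos: [598.5, -215.7, 198.1]
tool_rot: [0.001, 0.109, 0.994, -0.0]
force: [-1.3, -0.2, 5.5]
finger_gap: 55.2
```

move_arm(
  series=[
    {"x": 0, "y": 0, "z": -0.2, "roll": 0},
    {"x": 0, "y": 0, "z": -0.5, "roll": 0},
    {"x": 0, "y": 0, "z": -1.0, "roll": 0},
    {"x": 0, "y": 0, "z": -1.7, "roll": 0},
    {"x": 0, "y": 0, "z": -1.7, "roll": 0},
    {"x": 0, "y": 0, "z": -1.7, "roll": 0},
  ],
)

```text
time_s: 13.02
tcp_pos: [597.6, -214.7, 298.2]
tool_rot: [-0.001, 0.109, 0.994, 0.0]
force: [-0.3, 0.5, -4.5]
finger_gap: 54.7
```

```bash
python3 - <<'E'
from h import *
s=robot.get_state();print(s['tcp_pos'],s['tool_rot'],s['force'],s['finger_gap'])
b=eyes.capture("side")[:,:,::-1];cv2.imwrite("pics/s9.png",b)
cv2.imwrite("pics/s9z.png",up("",310,190,110,110,5,b))
E
```

```text
[ 597.60349293 -214.73807067  298.15076846] [-6.75493119e-04  1.08995567e-01  9.94041884e-01  4.93944406e-04] [-0.33853374  0.53737326 -4.48146469] 54.69340406383882
```

View pics/s9z.png

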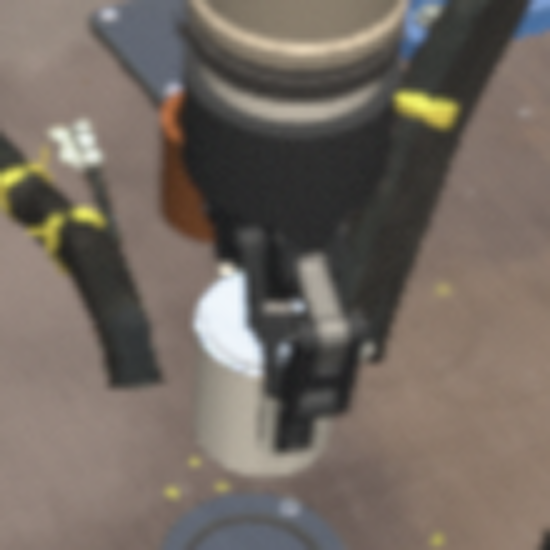

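move_arm(
  series=[
    {"x": 0, "y": 0, "z": -0.4, "roll": 0},
    {"x": 0.2, "y": 0.3, "z": -0.8, "roll": -0.2},
    {"x": 0.6, "y": 0.8, "z": -0.98, "roll": -0.6},
    {"x": 1.0, "y": 1.4, "z": -0.98, "roll": -1.0},
    {"x": 1.5, "y": 2.0, "z": -0.98, "roll": -1.4},
    {"x": 2.0, "y": 2.7, "z": -0.98, "roll": -1.9},
    {"x": 2.5, "y": 3.4, "z": -0.98, "roll": -2.4},
    {"x": 2.9, "y": 4.0, "z": -0.98, "roll": -2.8},
    {"x": 3.2, "y": 4.4, "z": -0.98, "roll": -3.1},
    {"x": 3.36, "y": 4.6, "z": -0.98, "roll": -3.2},
  ],
)

```text
time_s: 14.32
tcp_pos: [459.9, 99.4, 356.4]
tool_rot: [-0.001, -0.032, 0.999, -0.0]
force: [0.7, -1.3, -4.2]
finger_gap: 55.0
```

move_arm(
  series=[
    {"x": 0, "y": 0, "z": 0, "roll": 0},
    {"x": 0, "y": 0, "z": 0, "roll": 0},
    {"x": 0, "y": 0, "z": 0, "roll": 0},
    {"x": 0, "y": 0, "z": 0, "roll": 0},
  ],
)

```text
time_s: 14.82
tcp_pos: [461.4, 97.1, 357.6]
tool_rot: [0.0, -0.029, 1.0, -0.0]
force: [0.9, 1.4, -4.6]
finger_gap: 55.2
```

```bash
python3 - <<'E'
from h import *
s=robot.get_state();print(s['tcp_pos'],s['tool_rot'],s['force'],s['finger_gap'],s['joint_positions'])
b=eyes.capture("side")[:,:,::-1];cv2.imwrite("pics/s10.png",b)
a=eyes.capture("top")[:,:,::-1];cv2.imwrite("pics/t10.png",a)
cv2.imwrite("pics/s10z.png",np.hstack([up("",240,100,130,150,3,b),up("",205,130,130,150,3,a)]))
E
```

```text
[461.44912648  97.09153246 357.58565033] [ 5.94288800e-05 -2.94544008e-02  9.99566116e-01 -1.20929852e-04] [ 0.8997874   1.38699215 -4.55628766] 55.177559576551985 [-0.83862655  0.1420336   0.59402213  2.01748922 -0.09350067  1.00806655
  1.4304054 ]
```

View pics/s10z.png

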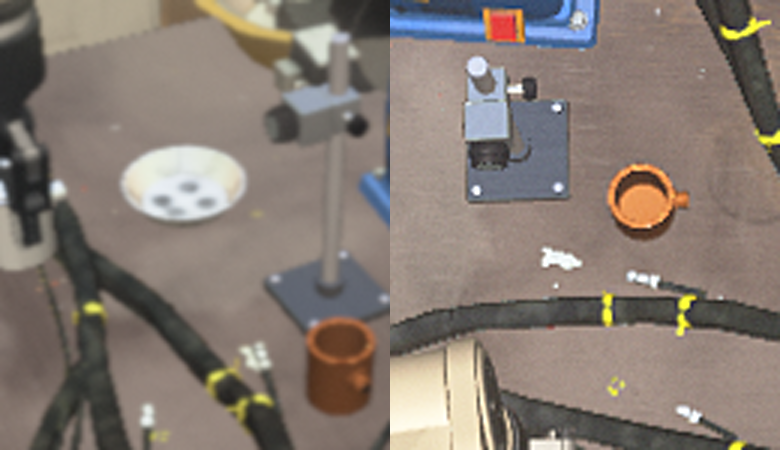

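move_arm(
  series=[
    {"x": -0.3, "y": -0.01, "z": 0, "roll": 0},
    {"x": -0.6, "y": -0.02, "z": 0, "roll": 0},
    {"x": -0.9, "y": -0.03, "z": 0, "roll": 0},
    {"x": -1.0, "y": -0.03, "z": 0, "roll": 0},
    {"x": -1.0, "y": -0.03, "z": 0, "roll": 0},
    {"x": -1.0, "y": -0.03, "z": 0, "roll": 0},
    {"x": -1.0, "y": -0.03, "z": 0, "roll": 0},
  ],
)

```text
time_s: 15.8
tcp_pos: [520.7, 99.7, 357.6]
tool_rot: [-0.0, -0.03, 1.0, 0.0]
force: [0.8, 0.7, -3.4]
finger_gap: 55.0
```

```bash
python3 - <<'E'
from h import *
s=robot.get_state();print(s['tcp_pos'],s['tool_rot'],s['force'],s['finger_gap'])
b=eyes.capture("side")[:,:,::-1];cv2.imwrite("pics/s11.png",b)
a=eyes.capture("top")[:,:,::-1];cv2.imwrite("pics/t11.png",a)
cv2.imwrite("pics/s11z.png",up("",250,110,130,100,6,b))
cv2.imwrite("pics/t11z.png",up("",205,140,130,100,6,a))
E
```

```text
[520.65347298  99.74277949 357.61492767] [-1.74847889e-04 -3.04088595e-02  9.99537500e-01  2.37238482e-04] [ 0.75617545  0.72209287 -3.38734055] 55.048857725742735
```

View pics/s11z.png

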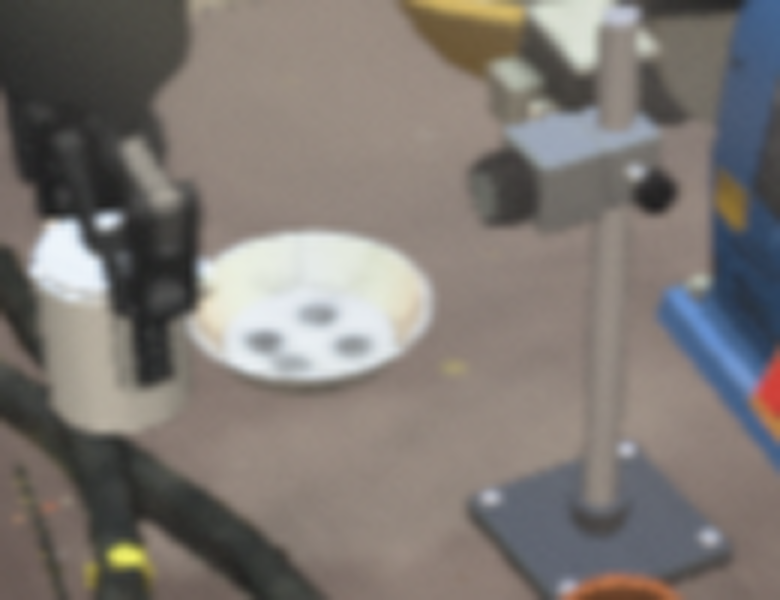

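View pics/t11z.png

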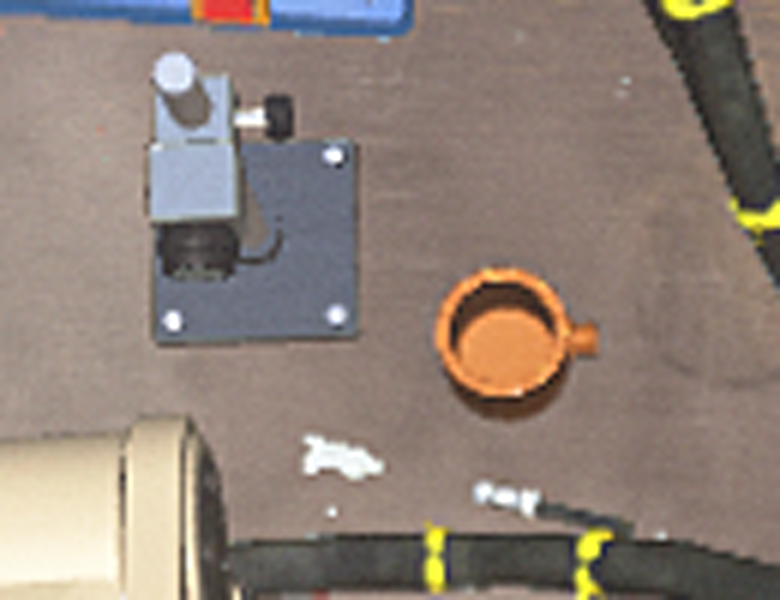

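```bash
cat >> h.py <<'E'
def standpolys(px,py,yaw,zl,R=11):
    d=np.array([np.cos(yaw),np.sin(yaw),0]);l=np.array([-d[1],d[0],0]);k=np.array([0,0,1.]);o=np.array([px,py,0])
    out=[]
    for z in(0,12):out.append((o+k*z+np.array([45*(a*d+b*l) for a,b in((1,1),(1,-1),(-1,-1),(-1,1),(1,1))]),(0,0,255)))
    out.append((o+k*267+8*(np.cos(Q)[:,None]*d+np.sin(Q)[:,None]*l),(0,0,255)))
    out.append((o+k*12+8*(np.cos(Q)[:,None]*d+np.sin(Q)[:,None]*l),(0,0,255)))
    out.append((o+k*zl-60*d+R*(np.cos(Q)[:,None]*k+np.sin(Q)[:,None]*l),(0,255,0)))
    out.append((o+k*zl+np.array([-60*d,-180*d]),(0,255,255)))
    for z in(17,-17):out.append((o+k*(zl+z)+np.array([a*d+b*l for a,b in((-40,17),(-40,-17),(-10,-17),(-10,17),(-40,17))]),(255,0,255)))
    return out
E
python3 - <<'E'
from h import *
b=cv2.imread("pics/s11.png");a=cv2.imread("pics/t11.png")
P=standpolys(740,113,np.radians(3.8),205)+bowlpolys(520.7,99.7,165.5,np.radians(3.6))
cv2.imwrite("pics/o1.png",overlay("side",b,250,110,130,100,6,P))
cv2.imwrite("pics/o2.png",overlay("top",a,220,140,60,66,9,P))
E
```

```text
(no output)
```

View pics/o1.png

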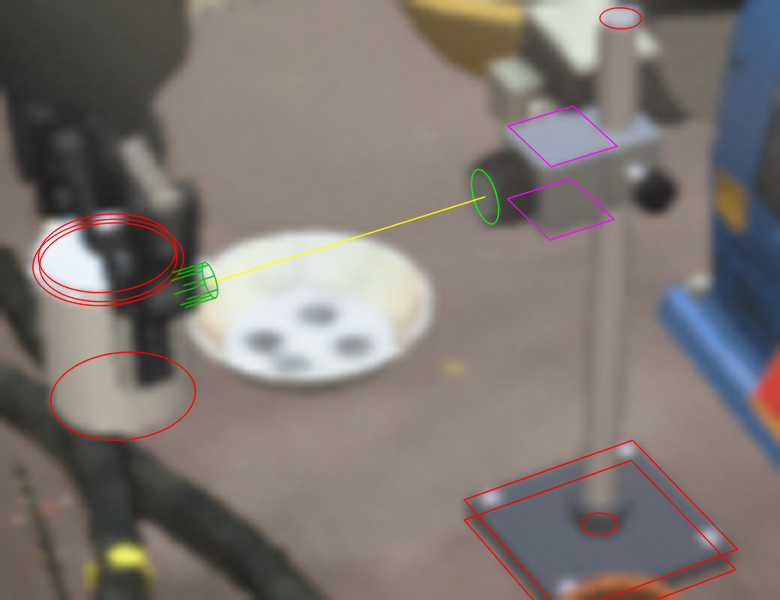

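View pics/o2.png

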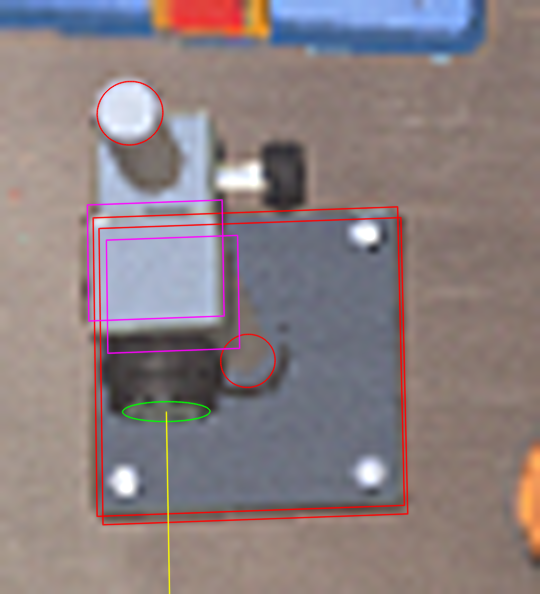

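```bash
python3 - <<'E'
from h import *
b=cv2.imread("pics/s11.png");a=cv2.imread("pics/t11.png")
P=standpolys(740,113,np.radians(3.8),205)+bowlpolys(520.7,99.7,165.5,np.radians(3.6))
e=[]
A=up("",252,140,44,45,9,b);B=overlay("side",b,252,140,44,45,9,P)
C_=up("",325,125,44,33,9,b);D=overlay("side",b,325,125,44,33,9,P)
cv2.imwrite("pics/o3.png",np.hstack([A,B]));cv2.imwrite("pics/o4.png",np.hstack([C_,D]))
E
```

```text
(no output)
```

View pics/o3.png

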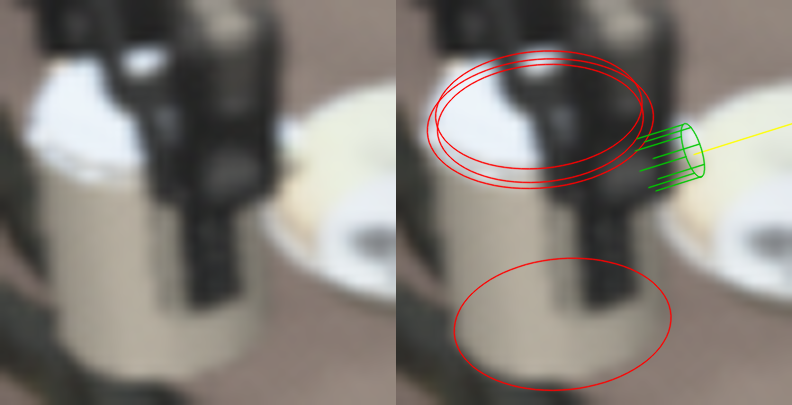

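View pics/o4.png

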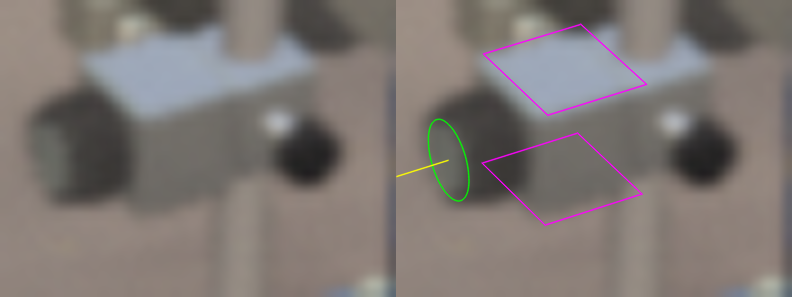

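```bash
python3 - <<'E'
from h import *
T=lambda X,Y:[(X+.5)/9-.5+220,(Y+.5)/9-.5+140]
S=lambda X,Y:[(X+.5)/9-.5+325,(Y+.5)/9-.5+125]
print("lens top",onz("top",[T(162,411),T(164,411)],204.5)," side",onz("side",[S(51,156)],204.5))
print("post top: top",onz("top",[T(128,109)],267)," side",onz("side",[[ (621+.5)/6-.5+250,(17+.5)/6-.5+110]],267))
print("barrel axis top",onz("top",[T(162,345),T(163,405)],208))
E
```

```text
lens top [[680.26675399 110.07562386 204.5       ]
 [680.28158777 109.56748084 204.5       ]]  side [[680.98305185 111.44191765 204.5       ]]
post top: top [[740.91685626 113.41154337 267.        ]]  side [[740.54960327 113.40604601 267.        ]]
barrel axis top [[696.57104049 110.45573597 208.        ]
 [681.02965289 109.40551521 208.        ]]
```

```bash
python3 - <<'E'
from h import *
f=8
for n,file,(x,y,w,h) in(("side","s7",(335,265,60,60)),("side","s0",(335,265,60,60)),("top","t7",(340,200,60,60)),("top","t0",(340,200,60,60))):
    im=cv2.imread({"s7":"pics/s7.png","s0":"pics/side0.png","t7":"pics/t7.png","t0":"pics/top0.png"}[file])
    g=up("",x,y,w,h,f,im).astype(np.float32).min(2)
    px=lambda P:((proj(n,P)-[x,y]+.5)*f-.5)
    def render(v):
        c=np.array([*v[:2],6.]);d=np.array([np.cos(v[2]),np.sin(v[2]),0]);l=np.array([-d[1],d[0],0]);k=np.array([0,0,1.])
        m=np.zeros(g.shape,np.float32)
        ring=lambda z:c+k*z+28*(np.cos(Q)[:,None]*d+np.sin(Q)[:,None]*l)
        st=lambda r:c+k*40+r*d+7*(np.cos(Q)[:,None]*k+np.sin(Q)[:,None]*l)
        for P,val in((np.r_[st(26),st(40)],1),(ring(62),1)):
            hh=cv2.convexHull(px(P).astype(np.float32))
            cv2.fillPoly(m,[np.round(hh*16).astype(np.int32)],val,cv2.LINE_8,4)
        body=np.zeros_like(m);cv2.fillPoly(body,[np.round(cv2.convexHull(px(np.r_[ring(62),ring(0)]).astype(np.float32))*16).astype(np.int32)],1,cv2.LINE_8,4)
        return cv2.GaussianBlur(m,(0,0),4),cv2.GaussianBlur(body,(0,0),4)
    lo,hi=(115,225)
    t=np.clip((g-lo)/(hi-lo),0,1)
    best=None
    from scipy.optimize import minimize
    def cost(v):
        v=[v[0],v[1],v[2]/20]
        m,bd=render(v)
        # ignore lower body & bore: only weight pixels not in (body minus rim)
        o=np.array([[v[0],v[1],68]])
        wt=1-np.clip(bd-m,0,1)
        if file in("s0","t0"):
            bore=np.zeros_like(m);P=np.c_[v[0]+22*np.cos(Q),v[1]+22*np.sin(Q),0*Q+68]
            cv2.fillPoly(bore,[np.round(px(P)*16).astype(np.int32)],1,cv2.LINE_8,4);wt=wt*(1-bore)
        # restrict region to near bowl
        R=np.zeros_like(m);P=np.c_[v[0]+46*np.cos(Q),v[1]+46*np.sin(Q),0*Q+60];cv2.fillPoly(R,[np.round(px(P)*16).astype(np.int32)],1,cv2.LINE_8,4)
        return ((m-t)**2*wt*R).mean()
    r=min((minimize(cost,[598,-215.5,np.radians(a)*20],method="Nelder-Mead",options=dict(initial_simplex=np.array([598,-215.5,np.radians(a)*20])+[[0,0,0],[1.5,0,0],[0,1.5,0],[0,0,1.5]])) for a in(-9,-12,-16)),key=lambda r:r.fun)
    print(file,r.x[:2],np.degrees(r.x[2]/20),r.fun)
E
```

```text
s7 [ 599.90371556 -212.99477551] -13.361381078624746 0.0035745352506637573
s0 [ 598.69810111 -215.23597748] -8.889630406547356 0.0010382774053141475
t7 [ 598.53974116 -216.79152902] -12.232947284228299 0.001573207089677453
t0 [ 598.60532292 -216.66074669] -11.983267654920533 0.0011945569422096014
```

move_arm(
  series=[
    {"x": -0.01, "y": 0, "z": 0.012, "roll": 0.1},
    {"x": -0.01, "y": 0, "z": 0.012, "roll": 0.1},
    {"x": -0.01, "y": 0, "z": 0.012, "roll": 0.1},
    {"x": -0.01, "y": 0, "z": 0.012, "roll": 0.1},
    {"x": -0.01, "y": 0, "z": 0.012, "roll": 0.1},
    {"x": -0.01, "y": 0, "z": 0.012, "roll": 0.1},
  ],
)

```text
time_s: 16.65
tcp_pos: [521.7, 99.8, 356.9]
tool_rot: [0.0, -0.026, 1.0, 0.0]
force: [0.4, 0.6, -3.9]
finger_gap: 54.9
```

```bash
python3 - <<'E'
from h import *
s=robot.get_state();print(s['tcp_pos'],s['tool_rot'],s['force'],s['finger_gap'],np.abs(s['qvel']).max())
q=s['tool_rot'];print(np.degrees(2*np.arctan2(-q[1],q[2]))+90-77.47-11.8)
b=eyes.capture("side")[:,:,::-1];cv2.imwrite("pics/s12.png",b)
cv2.imwrite("pics/s12z.png",up("",200,90,190,150,4,b))
E
```

```text
[521.73958034  99.77216021 356.88608088] [ 1.36026199e-05 -2.59489708e-02  9.99663267e-01  6.15972305e-05] [ 0.36245662  0.63168877 -3.87257479] 54.8849943765753 0.0014810159535995895
3.7038668315315384
```

View pics/s12z.png

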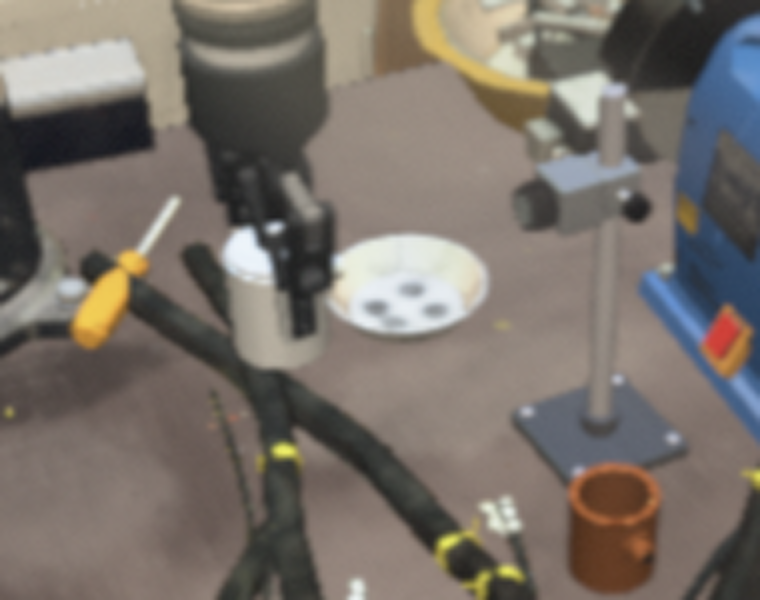

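```bash
python3 - <<'E'
from rig import robot
print(robot.job_done()); s=robot.get_state();print(s['time_s'],s['tcp_pos'],s['finger_gap'])
E
```

```text
the job is handed in; nothing more can be done
None
the job is handed in; nothing more can be done
```

I set the cap on the bowl, lifted the capped bowl out of the nest by its sides, and handed it in held still at the inspection camera at about 16.7 s. The last side picture shows the bowl upright with the cap still seated, and the camera stand, steel dish and surroundings untouched.

- **Capping:** contact came at the predicted seating height. The press reached about 7.5 N before I let go, and both pictures then showed the cap level on the rim.
- **Grip:** the bowl was held across its sides with 60 N. The gap stayed at about 55 mm, and the arm was at rest.
- **Position:** the outlet mouth comes out within about 1 mm of the view point I worked out at (561, 102, 204.5). That point itself carries about 1 to 2 mm of camera error, because the top view put the lens at y ≈ 109.8 and the side view at y ≈ 111.4.
- **Direction:** the outlet points at about 3.7° against a lens direction of about 3.6 to 3.8°.

**Not confirmed:**
- **Outlet yaw:** the arm and a finger hid the outlet at the end, so I could not check its yaw directly. It rests on the view in the nest, where the top pictures gave about −12.1° and the side pictures −8.9° and −13.4°. I used −11.8°, so expect roughly ±2°.
- **Knob gap:** when gripping the cap's knob the gripper read 13.5 mm instead of 16. The cap was still held firm and centred.
- **Link arm and tape:** I did not check them in a late picture. The arm never came down near them.

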